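Tighten a bracket bolt with a click wrench

TASK

The six-lobed bolt that holds the steel corner bracket of the desk-top riser is only finger-tight: put the ring of the click wrench fully down over it, turn it clockwise (seen from above) until the wrench clicks, that is, gives at its joint, and stop there. Do not lean on the bracket or haul the handle on to the end of its bending travel, or the chipboard crushes. Then lift the wrench off and lay it flat on the grey mat again, leaving the level, the mallet and the hex key where they are.

Things in the scene. Friction and masses are not known exactly. Their poses are not given: they have to be found in the camera images.
- upright: White melamine side panel (240 x 18 x 100 mm high, four beech dowels 16 mm proud of its top) standing on a base board 240 x 80 x 18 mm that is screwed to the desk; fixed. Origin: on the desk, on the bolt's axis. x along the panel, z up, y from the bolt to the panel: panel face at y +48 mm, base board from y -32 mm.
- bracket: Fixed stainless corner bracket, 50 mm wide, 4 mm thick, with the bolt's 30 mm washer. Origin: on the base board's top (18 mm above the desk), on the bolt's axis; axes as the panel. Foot from y -25 to +48 mm, leg 70 mm high against the panel. The washer's top is 6.5 mm above the origin.
- bolt_seat (a point): Yellow six-lobed bolt (outside star drive). Point: on its axis at the washer's top, 24.5 mm above the desk; the ring's underside rests here. Head 12 mm high, top 3 mm tapered; lobes 22 mm across, 6 mm wide, every 60 degrees. z up; x turns with the bolt, along a lobe. Turns clockwise with slight friction (0.25 N m) for 0.25 to 0.6 rad, different each time, not visible, then is tight.
- wrench: Handle of the click wrench (loose, 250 mm, about 0.45 kg with head). Origin: under the middle of the black rubber grip, on its underside; x to the head, z up when lying flat. Grip 24 mm wide, 20 high, x -56 to +48 mm; steel shaft 18 wide, 19 high, to the joint pin at x +135. Balances at x +30 to +40. Ring and handle undersides are level. Let go on the bolt, its handle tips down to the desk.
- wrench_head: Steel wrench head. Origin: joint pin, underside; x from pin to ring, parallel to the handle's x when straight. Sprung straight; bends one way only, when the handle is pulled clockwise on a tight bolt with about 10 N at mid-grip (1.6 N m). It then bends about its pin while the pull grows no more, but falls, to a hard stop at 0.35 rad. Clicked from 0.08 rad. Springs straight when eased.
- ring (a point): Centre of the ring's star-shaped through hole, on its underside, 165 mm ahead of the handle's origin, 30 mm from the pin. Ring 12 mm thick, 33 mm across outside; the hole has 1 mm play all round the bolt's lobes, which is 0.1 rad of turning play each way. x (to the tip) runs along a slot: it fits when it differs from the bolt's x by a multiple of 60 degrees. Loaded sideways, it sticks when lifted.
- handle_end (a point): Rear end of the wrench handle, at underside height, 68 mm behind the handle's origin.
- mat: Grey mat, 340 x 140 x 3 mm, fixed flat on the desk; the wrench starts on it. Origin: centre of its underside; x along its length, towards the wrench's ring end at the start.
- level: Grey aluminium spirit level with yellow vials, 230 x 22 x 45 mm high, loose, on its base. Origin: centre of its underside, x along its length.
- mallet: Black rubber mallet with beech handle, about 280 mm long, loose, lying on the desk. Head 56 mm thick, 90 mm long, at x +120 mm. Origin: on the desk under the handle's middle.
- hexkey: L-shaped dark steel hex key, 6 mm thick, 96 x 36 mm, loose, lying on the desk. Origin: under the middle of its long arm.
Mind the look-alikes: they are no part of the job. What is shaped like the wrench but orange is not meant.

How it is judged:
By the outcome, as a careful person would: the job done as asked, in the order asked, and still so for the second after the job is handed in, with the robot touching nothing.
It also fails if it takes over 72 s, if anything falls off the work surface, if the arm or the gripper's body presses on something with over 40 N, if the wrist force passes 120 N, or if a joint passes its speed limit or range.

ROBOT

A 6-joint arm with a two-finger parallel gripper is mounted at the origin on the work surface. World frame = base frame: x ahead of the robot, y to its left, z up, the work surface at z = 0. Lengths are in m, angles in rad, forces in N, time in s.
With the tool pointing down it reaches from about 0.325 to 0.775 m from the base axis. Payload 5.5 kg.
Tool frame: the origin (TCP) lies at the very end of the fingers, on their centre line; the grasp point (between the pads) lies 19 mm behind it (bot.pinch_z is the distance from the TCP to the grasp point, in m); z points along the fingers, y is the direction in which the jaws open and shut (so a half turn about z gives the same grasp; the last joint's range is limited). The gripper opens to 85 mm and grips with 20 to 120 N. Pads are 22 mm wide; open, the fingers measure 114 mm over their backs; the gripper's body (76 mm by 85 mm) begins 54 mm behind the grasp point. The pads swing forward as they close: fully open they stand 13 mm farther back than shut.
Start: joints at [-1.295, 0.091, 1.231, -0, 1.82, -0.057], TCP at [0.196, -0.567, 0.231] pointing down, gripper open.
Joint ranges: [-2.87, 2.87], [-0.86, 2.18], [0.17, 2.46], [-1.51, 4.65], [0.06, 2.69], [-2.65, 2.65]. Speed limits (rad/s): [2.57, 2.57, 3.01, 3.14, 3.14, 3.14].

INTERFACE

Orientations are given as [roll, pitch, yaw] about the fixed x, y, z axes, in that order (R = Rz(yaw) Ry(pitch) Rx(roll)).
In Python, from bench import bot gives the robot as it stands. The module is installed in compiled form; this text tells all that it offers.
- The arm moves only by the shell command python3 -m inch 'ROWS' [FORCE]. ROWS is JSON, a list of rows, each a list of 3 entries, a list of its own where there are three numbers: the gripper's target within -1 to 1 (fully open at 1, half-way at 0, shut at -1), then the shift along the tool's x, y, z in m, then the turn about the tool's z in rad. In form: [[fingers, [x, y, z], yaw], ...]. A call has 1 to 10 rows; each row is the pose to reach, as a shift and turn from the pose commanded when the call began, along the tool's axes at that moment; what a row does not reach only later rows make up. A row lasts 1/8 s, in which the tool goes at most 62.5 mm and 10.7 degrees, less where a joint would pass 70% of its speed; a pose out of reach is approached as far as the arm can. A call with a gripper value outside its range is refused whole. The fingers move at their own pace and stop on an object; FORCE is the grip in N (left out, the last holds). Time passes only in rows, so rows that repeat a pose let the fingers close. It gives the time, the measured TCP pose, the force and the opening at its end, in the units of the state.
- bot.sense(): the state, without advancing time (a new reading comes with each control period).
- bot.get_image(name): name is "scene" or "top"; returns a dict with "img" (400x640x3 uint8, red, green, blue), "mtx" (3x3 intrinsics, pixels), "view" (4x4, takes a point from world to camera coordinates). Camera axes: x right, y down, z forward; pixel columns grow to the right and rows downward; lengths in m; the calibration is good to about 2 mm. A picture is of the moment at which its call begins. There is no depth.
- bot.job_done(): hands the job in, once; it reports no verdict.
The state is a dict: "clock": time; "joints": joint angles; "qvel": joint speeds; "joint_torque": joint torques, N m; "tcp_pos": TCP position; "tcp_rot": TCP orientation; "ft_force": force on the tool from outside, world axes, zero at the start; "moment": the same for the moment, N m; "gripper_width": finger opening in m.
Only numpy, scipy, OpenCV 4.12 (cv2) and the standard library are available. Lean on these libraries where they do the work, as an engineer would, in place of code of your own. Each camera call takes 0.05 s, during which the arm holds its last target. There are 200 camera calls.

## Working session

There is one attempt and no reset: what is moved stays moved. The work goes in short steps, Python scripts to look and compute and a shell command to move; the robot and the scene stay as the last step left them, time stands still between calls to the robot, and variables do not carry over. Pictures are saved under pics/ and viewed, about 8 in all and at most 12, crops included, and the job is handed in when it is done.

```bash
mkdir -p pics
python3 - <<'E'
from bench import bot
import cv2,numpy as np
for n in("scene","top"):
    d=bot.get_image(n); cv2.imwrite(f"pics/{n}0.png",d["img"][:,:,::-1]); print(n,np.round(d["mtx"],1).tolist(),np.round(d["view"],3).tolist())
print(bot.sense(),bot.pinch_z)
E
```

```text
scene [[409.8, 0.0, 312.4], [0.0, 409.8, 203.0], [0.0, 0.0, 1.0]] [[0.855, 0.519, 0.011, -0.415], [0.401, -0.646, -0.65, -0.199], [-0.33, 0.56, -0.76, 1.378], [0.0, 0.0, 0.0, 1.0]]
top [[443.7, 0.0, 316.3], [0.0, 443.7, 202.7], [0.0, 0.0, 1.0]] [[0.001, -1.0, 0.0, -0.052], [-0.998, -0.001, -0.055, 0.537], [0.055, 0.0, -0.998, 1.191], [0.0, 0.0, 0.0, 1.0]]
{'clock': 0.1, 'joints': array([-1.29472330e+00,  9.18227473e-02,  1.23175639e+00, -2.12456632e-05,
        1.81980249e+00, -5.67298880e-02]), 'qvel': array([ 0.00137695, -0.00049118, -0.00124125, -0.00167712, -0.00023346,
        0.00086613]), 'joint_torque': array([ 2.90928438e-03, -4.60218966e+01, -4.19218469e+01, -9.74244813e-06,
        1.06333173e-02, -2.22975251e-05]), 'tcp_pos': array([ 0.19592302, -0.56684776,  0.23024561]), 'tcp_rot': array([-3.13980539e+00, -8.08669204e-05,  3.32797630e-01]), 'ft_force': array([ 0.1509814 , -0.13013514, -0.20532886]), 'moment': array([-0.01219562, -0.03233231,  0.01459964]), 'gripper_width': 0.08575841351695607} 0.0187
```

View pics/top0.png

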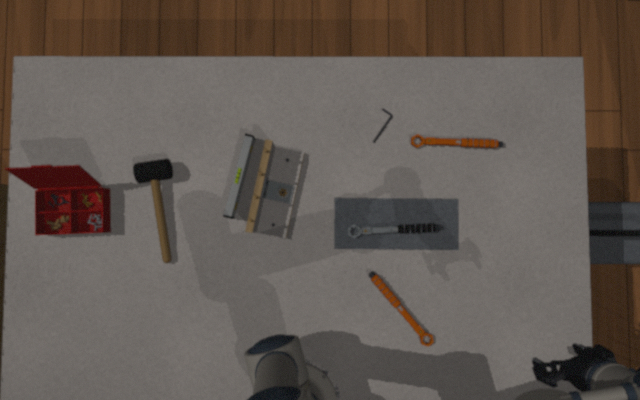

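View pics/scene0.png

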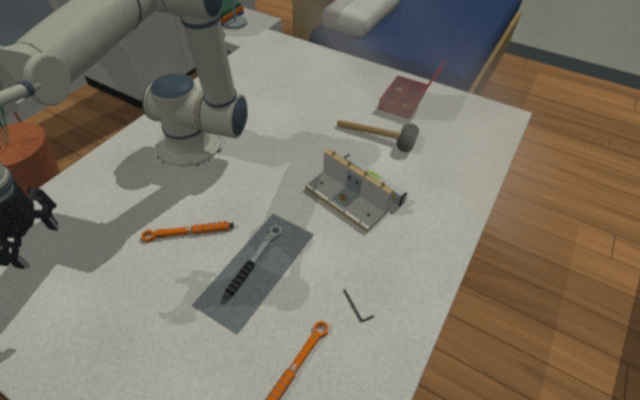

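The black-gripped steel wrench on the grey mat is at top (354,231)–(442,228). The two orange ones, at top (415,142)–(503,144) and (430,340)–(372,272), are look-alikes. The steel one on the mat fits the description. The bolt is near top (282,191) and scene (344,197). I'll confirm both in one enlarged crop.

```bash
cat > h.py <<'E'
from bench import bot
import cv2,numpy as np
def avg(n,k=1):
    D=[bot.get_image(n) for _ in range(k)]
    return np.mean([d["img"] for d in D],0).astype(np.float32)[:,:,::-1],D[0]["mtx"],D[0]["view"]
def ray(n,uv,z):
    d=bot.get_image(n); return rayk(d["mtx"],d["view"],uv,z)
def rayk(K,V,uv,z):
    R,t=V[:3,:3],V[:3,3]; c=-R.T@t; r=R.T@np.linalg.solve(K,[uv[0],uv[1],1]); return c+r*(z-c[2])/r[2]
def proj(K,V,p):
    q=K@(V[:3,:3]@np.asarray(p,float)+V[:3,3]); return q[:2]/q[2]
def crop(im,x0,y0,x1,y1,s):
    c=im[y0:y1,x0:x1]; c=(c-c.min())/(np.percentile(c,99.7)-c.min())*255
    return cv2.resize(np.clip(c,0,255).astype(np.uint8),None,fx=s,fy=s,interpolation=cv2.INTER_CUBIC)
E
python3 - <<'E'
from h import *
t,K,V=avg("top",6); s,Ks,Vs=avg("scene",6)
np.savez("a.npz",t=t,K=K,V=V,s=s,Ks=Ks,Vs=Vs)
a=crop(t,330,195,463,253,6)  #798x348
b=crop(t,262,171,302,211,6)
c=crop(s,322,177,362,217,6)
d=crop(t,220,125,310,245,2)
row=np.zeros((250,798,3),np.uint8); row[:240,:240]=b; row[:240,250:490]=c; row[:240,500:680]=d
cv2.imwrite("pics/c1.png",np.vstack([a,row]))
E
```

```text
(no output)
```

View pics/c1.png

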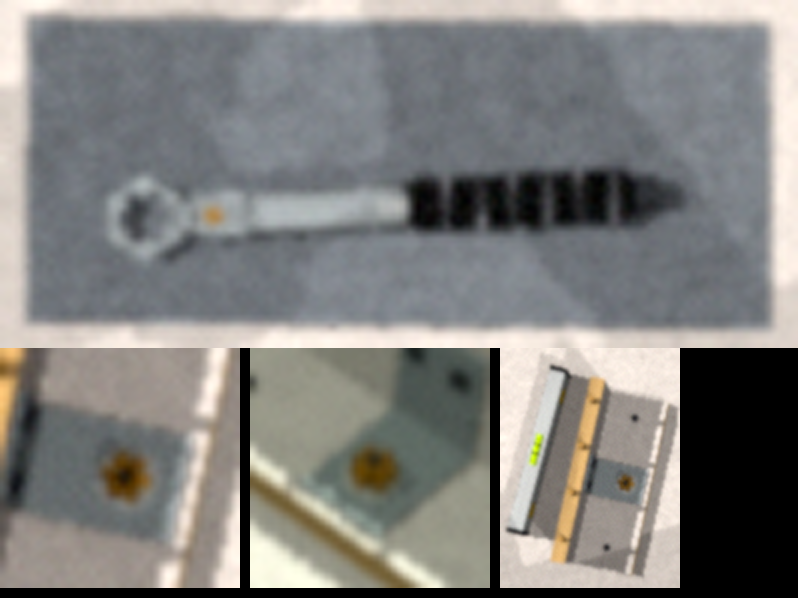

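The crop confirms the steel wrench with its orange pin dot: ring at about top (354,231) and rear end at (444,227). The yellow bolt's lobes can be resolved at top (283,192). Next I fit their poses.

```bash
cat > fit.py <<'E'
from h import *
from scipy.optimize import least_squares
z=np.load("a.npz"); 
def star(ph,c,zz):
    P=[]
    th=np.linspace(0,2*np.pi,240,endpoint=False); 
    r=np.full(240,.0075)
    for k in range(6):
        d=(th-k*np.pi/3+np.pi)%(2*np.pi)-np.pi
        m=abs(d)<.8
        rr=np.minimum(.011/np.maximum(np.cos(d),.1),.003/np.maximum(abs(np.sin(d)),1e-6))
        r=np.where(m,np.maximum(r,rr),r)
    r=np.minimum(r,.0113)
    return np.c_[c[0]+r*np.cos(th+ph),c[1]+r*np.sin(th+ph),np.full(240,zz)]
def model(K,V,c,ph,x0,y0,n,sig,S=8):
    m=np.zeros((n*S,n*S),np.float32)
    for zz in(.026,.030,.0335):
        p=np.array([proj(K,V,q) for q in star(ph,c,zz)])
        cv2.fillPoly(m,[np.round(((p-[x0,y0]+.5)*S-.5)*16).astype(np.int32)],1,shift=4)
    m=cv2.GaussianBlur(m,(0,0),sig*S)
    return cv2.resize(m,(n,n),interpolation=cv2.INTER_AREA)
for nm,im,K,V,uv in(("top",z["t"],z["K"],z["V"],(283,192)),("scene",z["s"],z["Ks"],z["Vs"],(342.5,197))):
    n=20;x0,y0=int(uv[0])-10,int(uv[1])-10
    y=(im[y0:y0+n,x0:x0+n,2]-im[y0:y0+n,x0:x0+n,0])  # R-B
    if nm=="top": y=y.copy(); y[:, :2]=y[:,2:3]
    res=[]
    for sig in(.5,.8):
      c0=rayk(K,V,uv,.032)[:2]
      def f(c,ph):
        m=model(K,V,c,ph,x0,y0,n,sig)[3:17,3:17]; A=np.c_[m.ravel(),np.ones(m.size)]
        yy=y[3:17,3:17].ravel(); s=np.linalg.lstsq(A,yy,rcond=None)[0]; return ((A@s-yy)**2).mean()
      from scipy.optimize import minimize
      c=minimize(lambda c:f(c,0.3),c0,method="Nelder-Mead",options=dict(initial_simplex=[c0,c0+[.004,0],c0+[0,.004]],maxiter=60)).x
      ph=np.radians(np.arange(0,60,5)); e=[f(c,p) for p in ph]
      p=ph[np.argmin(e)]
      o=minimize(lambda v:f(v[:2],v[2]),[*c,p],method="Nelder-Mead",options=dict(initial_simplex=[[*c,p],[c[0]+.001,c[1],p],[c[0],c[1]+.001,p],[*c,p+.1]],maxiter=120))
      print(nm,sig,np.round(o.x[:2],4),round(np.degrees(o.x[2])%60,1),round(o.fun,1),np.round(e,0))
E
python3 fit.py
python3 - <<'E'
from h import *
z=np.load("a.npz");K,V=z["K"],z["V"]
P=lambda x,y:((x+.5)/6-.5+330,(y+.5)/6-.5+195)
for n,uv,h in(("ring",P(145,218),.015),("pin",P(213,215),.022),("grip front",P(410,204),.023),("gripback",P(634,197),.023),("end",P(684,195),.013)):
    print(n,np.round(rayk(K,V,uv,h),4))
for uv in((P(28,17)),P(766,23),P(769,328),P(30,322)): print("mat",np.round(rayk(K,V,uv,.003),4))
Q=lambda x,y:(220+x/2,125+y/2)
for uv,h in((Q(95,30),.118),(Q(62,213),.118)): print("panel top",np.round(rayk(K,V,uv,h),4))
for uv in(Q(173,57),Q(136,228)): print("board edge",np.round(rayk(K,V,uv,.018),4))
E
```

```text
top 0.5 [0.5648 0.0387] 15.3 6.1 [10.  8.  7.  6.  7.  8. 10. 12. 14. 14. 14. 12.]
top 0.8 [0.5648 0.0386] 15.0 6.1 [ 8.  7.  6.  6.  7.  7.  9. 10. 10. 11. 10.  9.]
scene 0.5 [0.5624 0.0381] 17.4 16.4 [20. 18. 17. 17. 17. 17. 18. 20. 21. 21. 21. 21.]
scene 0.8 [0.5625 0.0381] 16.9 15.1 [17. 16. 16. 15. 15. 15. 16. 17. 17. 18. 18. 17.]
ring [ 0.4607 -0.1532  0.015 ]
pin [ 0.4621 -0.1831  0.022 ]
grip front [ 0.4671 -0.2713  0.023 ]
gripback [ 0.4703 -0.3718  0.023 ]
end [ 0.4713 -0.3971  0.013 ]
mat [ 0.5523 -0.101   0.003 ]
mat [ 0.5499 -0.4386  0.003 ]
mat [ 0.4109 -0.4377  0.003 ]
mat [ 0.4133 -0.1017  0.003 ]
panel top [0.6885 0.0706 0.118 ]
panel top [0.4599 0.1098 0.118 ]
board edge [ 0.6712 -0.0249  0.018 ]
board edge [0.4388 0.0245 0.018 ]
```

```bash
python3 -m inch '[[0.2,[0.348,-0.18,0],-1.281],[0.2,[0.348,-0.18,0],-1.281],[0.2,[0.348,-0.18,0],-1.281],[0.2,[0.348,-0.18,0],-1.281],[0.2,[0.348,-0.18,0],-1.281],[0.2,[0.348,-0.18,0.05],-1.281],[0.2,[0.348,-0.18,0.11],-1.281],[0.2,[0.348,-0.18,0.16],-1.281],[0.2,[0.348,-0.18,0.16],-1.281],[0.2,[0.348,-0.18,0.16],-1.281]]' 40
python3 -m inch '[[0.2,[0,0,0],0]]'
```

```text
clock: 1.95
tcp_pos: [0.4666, -0.284, 0.0732]
tcp_rot: [3.14, 0.001, 1.613]
ft_force: [-0.7, 0.5, 0.8]
gripper_width: 0.051
clock: 2.08
tcp_pos: [0.4675, -0.285, 0.0753]
tcp_rot: [3.137, 0.004, 1.613]
ft_force: [0.0, 0.9, 0.8]
gripper_width: 0.0514
```

```bash
python3 -m inch '[[0.2,[0,0,0.04],0],[0.2,[0,0,0.055],0],[0.2,[0,0,0.062],0],[0.2,[0,0,0.064],0],[0.2,[0,0,0.064],0],[0.2,[0,0,0.064],0]]'
```

```text
clock: 2.82
tcp_pos: [0.4666, -0.2836, 0.0082]
tcp_rot: [3.14, 0.001, 1.614]
ft_force: [-0.5, -0.4, -0.7]
gripper_width: 0.0513
```

```bash
python3 -m inch '[[0.2,[0,0,0.002],0],[-1,[0,0,0.003],0],[-1,[0,0,0.003],0],[-1,[0,0,0.003],0],[-1,[0,0,0.003],0],[-1,[0,0,0.003],0],[-1,[0,0,0.003],0]]' 70
```

```text
clock: 3.7
tcp_pos: [0.4662, -0.2833, 0.0043]
tcp_rot: [3.141, -0.0, 1.614]
ft_force: [1.4, 0.3, -0.7]
gripper_width: 0.0226
```

```bash
python3 -m inch '[[-1,[0,0,-0.03],0],[-1,[0,0,-0.06],0],[-1,[0.05,0.02,-0.06],0.07],[-1,[0.1,0.04,-0.06],0.15],[-1,[0.15,0.06,-0.06],0.22],[-1,[0.18,0.07,-0.06],0.288],[-1,[0.193,0.076,-0.06],0.288],[-1,[0.193,0.076,-0.06],0.288],[-1,[0.193,0.076,-0.06],0.288],[-1,[0.193,0.076,-0.06],0.288]]'
python3 -m inch '[[-1,[0,0,0],0],[-1,[0,0,0],0]]'
python3 - <<'E'
from h import *
t,K,V=avg("top",6); s,Ks,Vs=avg("scene",4)
np.savez("b.npz",t=t,K=K,V=V,s=s,Ks=Ks,Vs=Vs)
u=proj(K,V,(.5645,.0386,.0365));w=proj(Ks,Vs,(.5645,.0386,.05));print(u,w)
a=crop(t,262,171,328,245,8); b=crop(s,int(w[0])-30,int(w[1])-37,int(w[0])+3,int(w[1])+37,8)
cv2.imwrite("pics/c2.png",np.hstack([a,b])); print(a.shape,b.shape)
E
```

```text
clock: 4.95
tcp_pos: [0.5334, -0.0884, 0.0642]
tcp_rot: [-3.141, 0.0, 1.324]
ft_force: [0.0, 0.4, -5.6]
gripper_width: 0.0225
clock: 5.2
tcp_pos: [0.5337, -0.0876, 0.0643]
tcp_rot: [3.141, 0.0, 1.325]
ft_force: [-0.1, -0.2, -5.1]
gripper_width: 0.0219
[282.49419458 191.98571831] [343.23844303 192.38992182]
(592, 528, 3) (592, 264, 3)
```

View pics/c2.png

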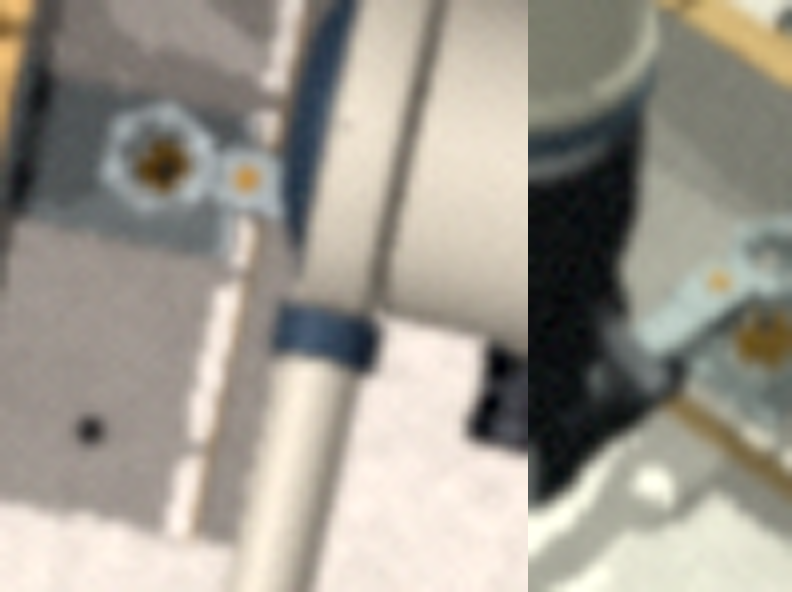

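```bash
cat > ringfit.py <<'E'
from h import *
from scipy.optimize import minimize
import sys
def ringfit(im,K,V,c0,ztop,ux,sig=.7,S=8,n=30):
    u=proj(K,V,(*c0,ztop)); x0,y0=int(u[0])-n//2,int(u[1])-n//2
    L=im[y0:y0+n,x0:x0+n].mean(2)
    th=np.linspace(0,2*np.pi,120)
    def mask(c,r):
        p=np.array([proj(K,V,(c[0]+r*np.cos(a),c[1]+r*np.sin(a),ztop)) for a in th])
        m=np.zeros((n*S,n*S),np.float32); cv2.fillPoly(m,[np.round(((p-[x0,y0]+.5)*S-.5)*16).astype(np.int32)],1,shift=4)
        return cv2.resize(cv2.GaussianBlur(m,(0,0),sig*S),(n,n),interpolation=cv2.INTER_AREA)
    yy,xx=np.mgrid[:n,:n]; P=np.array([[rayk(K,V,(x0+i,y0+j),ztop)[:2] for i in range(n)] for j in range(n)])
    def f(c):
        d=P-np.array(c); rr=np.hypot(d[...,0],d[...,1]); back=-(d@ux)
        ok=(rr<.022)&(back<.011)
        mo,mh=mask(c,.0165),mask(c,.0115)
        A=np.c_[(mo-mh)[ok],mh[ok],np.ones(ok.sum()),xx[ok],yy[ok]]
        s=np.linalg.lstsq(A,L[ok],rcond=None)[0]; return ((A@s-L[ok])**2).mean()
    c0=np.array(c0); o=minimize(f,c0,method="Nelder-Mead",options=dict(initial_simplex=[c0,c0+[.003,0],c0+[0,.003]],maxiter=80))
    return o.x,o.fun
def dot(im,K,V,guess,r=4):
    u=proj(K,V,guess); x0,y0=int(round(u[0]))-r,int(round(u[1]))-r
    w=im[y0:y0+2*r+1,x0:x0+2*r+1,2]-im[y0:y0+2*r+1,x0:x0+2*r+1,0]; w=np.clip(w-np.percentile(w,75),0,None)
    j,i=np.mgrid[:2*r+1,:2*r+1]; return np.array([x0+(w*i).sum()/w.sum(),y0+(w*j).sum()/w.sum()])
def tri(K,V,u,K2,V2,u2):
    P=K@V[:3],K2@V2[:3]; X=cv2.triangulatePoints(P[0],P[1],u.reshape(2,1),u2.reshape(2,1)).ravel(); return X[:3]/X[3]
E
python3 - <<'E'
from ringfit import *
b=np.load("b.npz");K,V,Ks,Vs=b["K"],b["V"],b["Ks"],b["Vs"]
ux=np.array([np.cos(1.325),np.sin(1.325)]); tcp=np.array([.5337,-.0876])
print("ring",ringfit(b["t"],K,V,tcp+.130*ux,.075,ux),"nominal",tcp+.13*ux)
g=(*(tcp+.1*ux),.082)
d=dot(b["t"],K,V,g);p=np.array([313+192.5/8-.5,155+282.5/8-.5]);print("dot",d,"scene",p,rayk(K,V,d,.082),tri(K,V,d,Ks,Vs,p))
a=np.load("a.npz"); print("bolt tri",tri(K,V,proj(K,V,(.5648,.0387,.031)),Ks,Vs,proj(Ks,Vs,(.5624,.0381,.031))))
ux0=np.array([np.cos(1.614),np.sin(1.614)])
print("ring0",ringfit(a["t"],K,V,(.4607,-.1532),.015,ux0)); d0=dot(a["t"],K,V,(.4621,-.1831,.022));print(rayk(K,V,d0,.022))
E
```

```text
ring (array([0.56539161, 0.03898068]), np.float64(29.316502436249095)) nominal [0.56533274 0.0384927 ]
dot [292.49097267 192.74082718] scene [336.5625 189.8125] [0.55897604 0.00943349 0.082     ] [0.55802454 0.00883226 0.0850195 ]
bolt tri [0.56379096 0.03806073 0.03198726]
ring0 (array([ 0.46099677, -0.1517896 ]), np.float64(22.235029621068065))
[ 0.46199738 -0.18308931  0.022     ]
```

```bash
python3 -m inch '[[-1,[-0.0004,-0.0004,0.01],0],[-1,[-0.0004,-0.0004,0.02],0],[-1,[-0.0004,-0.0004,0.024],0],[-1,[-0.0004,-0.0004,0.026],0],[-1,[-0.0004,-0.0004,0.028],0],[-1,[-0.0004,-0.0004,0.028],0]]'
python3 -m inch '[[-1,[0,0,0.001],0],[-1,[0,0,0.002],0],[-1,[0,0,0.002],0]]'
python3 -m inch '[[-1,[0,0,0.001],0],[-1,[0,0,0.002],0],[-1,[0,0,0.002],0]]'
```

```text
clock: 6.45
tcp_pos: [0.5333, -0.0875, 0.0364]
tcp_rot: [3.141, -0.0, 1.326]
ft_force: [-0.0, 0.3, -4.5]
gripper_width: 0.0224
clock: 6.82
tcp_pos: [0.5333, -0.0874, 0.0343]
tcp_rot: [3.141, -0.0, 1.326]
ft_force: [-0.4, 0.2, -4.2]
gripper_width: 0.0224
clock: 7.2
tcp_pos: [0.5332, -0.0872, 0.0321]
tcp_rot: [-3.141, -0.0, 1.326]
ft_force: [0.3, 1.3, -4.1]
gripper_width: 0.022
```

```bash
python3 -m inch '[[-1,[0,0,0.001],0],[-1,[0,0,0.002],0],[-1,[0,0,0.002],0]]'
python3 -m inch '[[-1,[0,0,0.001],0],[-1,[0,0,0.002],0],[-1,[0,0,0.002],0]]'
python3 -m inch '[[-1,[0,0,0.001],0],[-1,[0,0,0.002],0],[-1,[0,0,0.002],0]]'
```

```text
clock: 7.58
tcp_pos: [0.5332, -0.0873, 0.0302]
tcp_rot: [-3.141, -0.0, 1.326]
ft_force: [0.2, 1.8, -3.2]
gripper_width: 0.0225
clock: 7.95
tcp_pos: [0.5333, -0.0873, 0.0283]
tcp_rot: [3.142, -0.0, 1.326]
ft_force: [-0.7, 3.6, -2.5]
gripper_width: 0.0224
clock: 8.32
tcp_pos: [0.5333, -0.0873, 0.0263]
tcp_rot: [3.142, -0.0, 1.326]
ft_force: [0.5, 4.3, -1.3]
gripper_width: 0.0227
```

```bash
python3 -m inch '[[-1,[0.0005,0,0],0],[-1,[0.0005,0,0],0]]'
python3 -m inch '[[-1,[0.0005,0,0.0005],0],[-1,[0.0005,0,0.001],0],[-1,[0.0005,0,0.001],0]]'
python3 - <<'E'
from ringfit import *
s=bot.sense();print(s["tcp_pos"],s["ft_force"],s["moment"])
t,K,V=avg("top",6);s,Ks,Vs=avg("scene",6);np.savez("c.npz",t=t,s=s)
w=proj(Ks,Vs,(.5645,.0386,.03)).astype(int)
a=crop(t,262,171,302,211,10); b=crop(s,w[0]-25,w[1]-20,w[0]+15,w[1]+20,10)
cv2.imwrite("pics/c3.png",np.hstack([a,b]))
print(ringfit(t,K,V,(.564,.0386),.0365,np.array([.243,.97])))
E
```

```text
clock: 8.57
tcp_pos: [0.5333, -0.0872, 0.0262]
tcp_rot: [-3.141, 0.0, 1.326]
ft_force: [1.4, 3.1, -3.5]
gripper_width: 0.0226
clock: 8.95
tcp_pos: [0.5334, -0.087, 0.0252]
tcp_rot: [-3.141, 0.001, 1.325]
ft_force: [-1.3, 0.1, -3.4]
gripper_width: 0.0224
[ 0.53338767 -0.08696243  0.02522364] [-1.26857159  0.13757282 -3.38833358] [0.20752581 0.10842566 0.18032864]
(array([0.56554042, 0.04241821]), np.float64(12.892971671878255))
```

View pics/c3.png

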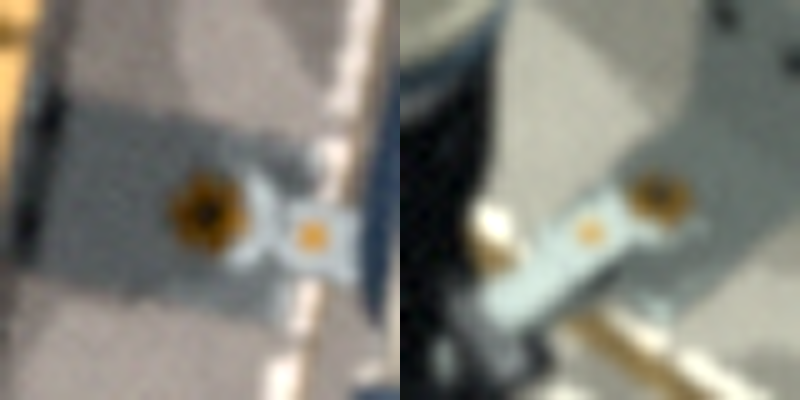

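The bolt is at top crop (208,212) and shows inside the ring, with the pin dot at (313,236). The far half of the ring is in shadow. I'll check the height by triangulating the dot.

Run:
```python
from ringfit import *
b=np.load("b.npz");K,V,Ks,Vs=b["K"],b["V"],b["Ks"],b["Vs"];c=np.load("c.npz")
ux=np.array([.243,.97])
for n,f,g in(("hover",b,(.558,.0090,.084)),("now",c,(.5575,.0095,.0435))):
    d=dot(f["t"],K,V,g,3);e=dot(f["s"],Ks,Vs,g,3);print(n,d,e,tri(K,V,d,Ks,Vs,e))
```

```text
hover [292.3418183  192.90636375] [336.43741588 189.62584118] [0.55752568 0.00916633 0.08519322]
now [292.85870555 194.14858708] [335.57175389 198.7892938 ] [0.55710918 0.00982449 0.04574635]
```

```bash
cat > m.py <<'E'
from bench import bot
import numpy as np
s=bot.sense();p,F,m=s["tcp_pos"],s["ft_force"],s["moment"];y=s["tcp_rot"][2];u=np.array([np.cos(y),np.sin(y)])
print("yaw %.4f turned %.3f F"%(y,1.326-y),np.round(F,1),"Fx,Fy tool",np.round([F[:2]@u,F[0]*u[1]-F[1]*u[0]],1),"mz %.2f"%m[2],"m",np.round(m,2),"Mbolt %.2f"%(m[2]-.13*(u[0]*F[1]-u[1]*F[0])),"C",np.round(p[:2]+.13*u,4),"z %.4f"%p[2])
E
python3 m.py
python3 -m inch '[[-1,[0,-0.0033,0],0.025],[-1,[0.0002,-0.0065,0],0.05],[-1,[0.0004,-0.0097,0],0.075],[-1,[0.0006,-0.013,0],0.1],[-1,[0.0006,-0.013,0],0.1]]'; python3 m.py
python3 -m inch '[[-1,[0,-0.0033,0],0.025],[-1,[0.0002,-0.0065,0],0.05],[-1,[0.0004,-0.0097,0],0.075],[-1,[0.0006,-0.013,0],0.1],[-1,[0.0006,-0.013,0],0.1]]'; python3 m.py
```

```text
yaw 1.3257 turned 0.000 F [-0.3 -0.  -4.3] Fx,Fy tool [-0.1 -0.3] mz 0.03 m [0.06 0.06 0.03] Mbolt -0.01 C [0.5651 0.0395] z 0.0253
clock: 10.18
tcp_pos: [0.521, -0.0826, 0.0254]
tcp_rot: [3.141, -0.0, 1.226]
ft_force: [-0.4, 0.8, -3.7]
gripper_width: 0.0224
yaw 1.2256 turned 0.100 F [-0.4  0.8 -3.7] Fx,Fy tool [ 0.6 -0.7] mz 0.24 m [ 0.27 -0.1   0.24] Mbolt 0.16 C [0.565  0.0397] z 0.0254
clock: 10.8
tcp_pos: [0.509, -0.0776, 0.0254]
tcp_rot: [3.141, -0.0, 1.125]
ft_force: [1.1, 1.5, -4.3]
gripper_width: 0.0223
yaw 1.1254 turned 0.201 F [ 1.1  1.5 -4.3] Fx,Fy tool [1.8 0.3] mz 0.09 m [ 0.44 -0.33  0.09] Mbolt 0.14 C [0.565  0.0397] z 0.0254
```

```bash
python3 -m inch '[[-1,[0,-0.0033,0],0.025],[-1,[0.0002,-0.0065,0],0.05],[-1,[0.0004,-0.0097,0],0.075],[-1,[0.0004,-0.0097,0],0.075]]'; python3 m.py
python3 -m inch '[[-1,[0,-0.0033,0],0.025],[-1,[0.0002,-0.0065,0],0.05],[-1,[0.0002,-0.0065,0],0.05]]' >/dev/null; python3 m.py
```

```text
clock: 11.3
tcp_pos: [0.5003, -0.0732, 0.0254]
tcp_rot: [3.141, -0.0, 1.05]
ft_force: [2.3, 1.8, -4.6]
gripper_width: 0.0222
yaw 1.0504 turned 0.276 F [ 2.3  1.8 -4.6] Fx,Fy tool [2.7 1.1] mz 0.09 m [ 0.36 -0.32  0.09] Mbolt 0.24 C [0.565  0.0396] z 0.0254
yaw 1.0003 turned 0.326 F [ 2.2  1.  -3.8] Fx,Fy tool [2.1 1.3] mz 0.12 m [ 0.34 -0.42  0.12] Mbolt 0.29 C [0.565  0.0396] z 0.0254
```

```bash
python3 -m inch '[[-1,[0,-0.0033,0],0.025],[-1,[0.0002,-0.0065,0],0.05],[-1,[0.0002,-0.0065,0],0.05]]' >/dev/null; python3 m.py
```

```text
yaw 0.9503 turned 0.376 F [ 2.1  1.1 -3.9] Fx,Fy tool [2.1 1.1] mz 0.07 m [ 0.24 -0.34  0.07] Mbolt 0.21 C [0.565  0.0396] z 0.0253
```

Free running at about 0.25 N m. I continue in small steps.

```bash
python3 -m inch '[[-1,[0,-0.0033,0],0.025],[-1,[0.0002,-0.0065,0],0.05],[-1,[0.0002,-0.0065,0],0.05]]' >/dev/null; python3 m.py
```

```text
yaw 0.9003 turned 0.426 F [ 1.1  0.3 -3.1] Fx,Fy tool [0.9 0.7] mz 0.01 m [ 0.05 -0.3   0.01] Mbolt 0.10 C [0.565  0.0395] z 0.0253
```

```bash
python3 -m inch '[[-1,[0,-0.0033,0],0.025],[-1,[0.0002,-0.0065,0],0.05],[-1,[0.0002,-0.0065,0],0.05]]' >/dev/null; python3 m.py
```

```text
yaw 0.8502 turned 0.476 F [ 1.7 -0.5 -2.9] Fx,Fy tool [0.7 1.6] mz -0.04 m [-0.05 -0.3  -0.04] Mbolt 0.16 C [0.565  0.0395] z 0.0253
```

```bash
python3 -m inch '[[-1,[0,-0.0033,0],0.025],[-1,[0.0002,-0.0065,0],0.05],[-1,[0.0002,-0.0065,0],0.05]]' >/dev/null; python3 m.py
```

```text
yaw 0.8002 turned 0.526 F [ 0.4 -1.6 -2.7] Fx,Fy tool [-0.9  1.4] mz -0.07 m [-0.24 -0.27 -0.07] Mbolt 0.11 C [0.5649 0.0395] z 0.0253
```

```bash
python3 -m inch '[[-1,[0,-0.0033,0],0.025],[-1,[0.0001,-0.0052,0],0.04],[-1,[0.0001,-0.0052,0],0.04]]' >/dev/null; python3 m.py
```

```text
yaw 0.7605 turned 0.566 F [ 0.3 -2.2 -3.2] Fx,Fy tool [-1.3  1.8] mz -0.12 m [-0.44 -0.13 -0.12] Mbolt 0.11 C [0.5649 0.0395] z 0.0252
```

```bash
python3 -m inch '[[-1,[0,-0.0033,0],0.025],[-1,[0.0001,-0.0052,0],0.04],[-1,[0.0001,-0.0052,0],0.04]]' >/dev/null; python3 m.py
```

```text
yaw 0.7206 turned 0.605 F [ 1.4 -5.3 -3.1] Fx,Fy tool [-2.5  4.9] mz 0.00 m [-0.75 -0.23  0.  ] Mbolt 0.64 C [0.5651 0.0394] z 0.0253
```

```bash
python3 -m inch '[[-1,[0,-0.0033,0],0.025],[-1,[0.0001,-0.0052,0],0.04],[-1,[0.0001,-0.0052,0],0.04]]' >/dev/null; python3 m.py
```

```text
yaw 0.6813 turned 0.645 F [ 3.6 -7.9 -3.9] Fx,Fy tool [-2.2  8.4] mz 0.50 m [-1.19 -0.52  0.5 ] Mbolt 1.60 C [0.5657 0.0387] z 0.0256
```

```bash
cat > bend.py <<'E'
from ringfit import *
C=np.array([.5648,.0387])
t,K,V=avg("top",5); s=bot.sense(); y=s["tcp_rot"][2]
f=lambda im:None
g=C-.03*np.array([np.cos(y),np.sin(y)])
d=dot(t,K,V,(*g,.0435),3); p=rayk(K,V,d,.0435)[:2]; v=C-p
print("head %.3f handle %.3f bend %.3f r %.4f"%(np.arctan2(v[1],v[0]),y,np.arctan2(v[1],v[0])-y,np.hypot(*v)),"px",d)
E
python3 bend.py
python3 - <<'E'
from ringfit import *
c=np.load("c.npz");b=np.load("b.npz");K,V=b["K"],b["V"]
p=rayk(K,V,dot(c["t"],K,V,(.5575,.0095,.0435),3),.0435)[:2];v=np.array([.5648,.0387])-p;print("baseline",np.arctan2(v[1],v[0])-1.326,np.hypot(*v))
E
python3 -m inch '[[-1,[0,-0.002,0],0.02],[-1,[0,-0.004,0],0.04],[-1,[0,-0.004,0],0.04]]' >/dev/null; python3 m.py; python3 bend.py
```

```text
head 0.669 handle 0.681 bend -0.013 r 0.0288 px [288.95227019 200.17229353]
baseline 0.01511955818685995 0.028942336394421318
yaw 0.6411 turned 0.685 F [ 3.4 -7.1 -4.4] Fx,Fy tool [-1.6  7.7] mz 0.39 m [-1.16 -0.51  0.39] Mbolt 1.39 C [0.5664 0.0378] z 0.0256
head 0.682 handle 0.641 bend 0.041 r 0.0287 px [289.02784514 200.0363196 ]
```

```bash
python3 -m inch '[[-1,[0,-0.002,0],0.02],[-1,[0,-0.004,0],0.04],[-1,[0,-0.004,0],0.04]]' >/dev/null; python3 m.py; python3 bend.py
```

```text
yaw 0.6008 turned 0.725 F [ 2.7 -7.8 -3.1] Fx,Fy tool [-2.2  8. ] mz 0.26 m [-1.15 -0.59  0.26] Mbolt 1.29 C [0.567  0.0368] z 0.0256
head 0.687 handle 0.601 bend 0.086 r 0.0286 px [289.05145438 199.98210308]
```

```bash
python3 -m inch '[[-1,[0,-0.002,0],0.02],[-1,[0,-0.004,0],0.04],[-1,[0,-0.004,0],0.04]]' >/dev/null; python3 m.py; python3 bend.py
```

```text
yaw 0.5606 turned 0.765 F [ 3.3 -7.6 -4.2] Fx,Fy tool [-1.2  8.2] mz 0.10 m [-1.12 -0.53  0.1 ] Mbolt 1.16 C [0.5677 0.0358] z 0.0255
head 0.694 handle 0.561 bend 0.133 r 0.0286 px [289.10057161 199.92685737]
```

```bash
python3 -m inch '[[-1,[0,-0.0015,0],0.015],[-1,[0,-0.003,0],0.03],[-1,[0,-0.003,0],0.03]]' >/dev/null; python3 m.py; python3 bend.py
```

```text
yaw 0.5305 turned 0.796 F [ 3.8 -6.9 -5.2] Fx,Fy tool [-0.2  7.9] mz -0.05 m [-1.11 -0.57 -0.05] Mbolt 0.98 C [0.5681 0.035 ] z 0.0255
head 0.692 handle 0.531 bend 0.161 r 0.0286 px [289.07701548 199.93622147]
```

```bash
python3 -m inch '[[-1,[0,0.004,0],-0.04],[-1,[0,0.008,0],-0.08],[-1,[0,0.012,0],-0.12],[-1,[0.0002,0.015,0],-0.15],[-1,[0.0002,0.015,0],-0.15]]' >/dev/null; python3 m.py; python3 bend.py
python3 -m inch '[[-1,[0,0.0033,0],-0.025],[-1,[0.0002,0.0065,0],-0.05],[-1,[0.0004,0.0097,0],-0.075],[-1,[0.0004,0.0097,0],-0.075]]' >/dev/null; python3 m.py
```

```text
yaw 0.6819 turned 0.644 F [ 6.9 -4.7 -5.9] Fx,Fy tool [2.4 8. ] mz 0.45 m [-0.8  -1.1   0.45] Mbolt 1.49 C [0.5656 0.0387] z 0.0257
head 0.670 handle 0.682 bend -0.011 r 0.0288 px [288.95895525 200.15547287]
yaw 0.7560 turned 0.570 F [ 5.2  1.8 -4.2] Fx,Fy tool [5.  2.3] mz -0.20 m [ 0.25 -0.87 -0.2 ] Mbolt 0.09 C [0.5646 0.0397] z 0.0254
```

```bash
python3 -m inch '[[-1,[0.0005,0.0033,0],-0.025],[-1,[0.0008,0.0065,0],-0.05],[-1,[0.0008,0.0065,0],-0.05]]' >/dev/null; python3 m.py; python3 bend.py
```

```text
yaw 0.8062 turned 0.520 F [ 1.2  0.3 -3.2] Fx,Fy tool [1.  0.7] mz -0.14 m [ 0.26 -0.41 -0.14] Mbolt -0.05 C [0.5644 0.0395] z 0.0252
head 0.795 handle 0.806 bend -0.010 r 0.0277 px [289.68339754 198.9652511 ]
```

```bash
python3 -m inch '[[-1,[0,0,-0.002],0],[-1,[0,0,-0.004],0],[-1,[0,0,-0.004],0]]' >/dev/null; python3 m.py
python3 -m inch '[[-1,[0,0,-0.002],0],[-1,[0,0,-0.005],0],[-1,[0,0,-0.005],0]]' >/dev/null; python3 m.py
```

```text
yaw 0.8059 turned 0.520 F [ 1.2  0.4 -4.6] Fx,Fy tool [1.1 0.5] mz -0.06 m [-0.02 -0.14 -0.06] Mbolt 0.01 C [0.5643 0.0395] z 0.0293
yaw 0.8059 turned 0.520 F [-0.3 -0.5 -4.9] Fx,Fy tool [-0.6  0.2] mz -0.04 m [ 0.01 -0.06 -0.04] Mbolt -0.02 C [0.5646 0.0394] z 0.0347
```

```bash
python3 -m inch '[[-1,[0,0,-0.025],0],[-1,[0,0,-0.045],0],[-1,[-0.03,0.027,-0.045],0],[-1,[-0.07,0.062,-0.045],-0.15],[-1,[-0.11,0.098,-0.045],-0.33],[-1,[-0.145,0.129,-0.045],-0.5],[-1,[-0.171,0.152,-0.045],-0.67],[-1,[-0.171,0.152,-0.045],-0.808],[-1,[-0.171,0.152,-0.045],-0.808],[-1,[-0.171,0.152,-0.045],-0.808]]'
```

```text
clock: 21.05
tcp_pos: [0.4657, -0.2825, 0.0792]
tcp_rot: [-3.141, -0.0, 1.612]
ft_force: [0.2, -0.6, -4.5]
gripper_width: 0.0225
```

```bash
python3 -m inch '[[-1,[0,0,0.03],0],[-1,[0,0,0.055],0],[-1,[0,0,0.065],0],[-1,[0,0,0.07],0],[-1,[0,0,0.07],0]]'; python3 m.py
```

```text
clock: 21.68
tcp_pos: [0.4662, -0.283, 0.0099]
tcp_rot: [3.141, 0.001, 1.614]
ft_force: [-0.4, -1.0, -4.2]
gripper_width: 0.0223
yaw 1.6137 turned -0.288 F [-0.4 -1.  -4.2] Fx,Fy tool [-1.  -0.4] mz 0.02 m [-0.01  0.03  0.02] Mbolt -0.04 C [ 0.4606 -0.1531] z 0.0099
```

```bash
python3 -m inch '[[-1,[0,0,0.002],0],[-1,[0,0,0.004],0],[-1,[0,0,0.005],0],[-1,[0,0,0.0055],0],[-1,[0,0,0.0055],0]]'; python3 -m inch '[[0.2,[0,0,0],0],[0.2,[0,0,0],0],[0.2,[0,0,0],0],[0.2,[0,0,0],0],[0.2,[0,0,-0.03],0],[0.2,[0,0,-0.08],0],[0.2,[0,0,-0.13],0],[0.2,[0,0,-0.15],0],[0.2,[0,0,-0.15],0]]'
```

```text
clock: 22.3
tcp_pos: [0.4659, -0.283, 0.0044]
tcp_rot: [3.141, 0.0, 1.614]
ft_force: [-3.0, 0.8, 0.3]
gripper_width: 0.0224
clock: 23.42
tcp_pos: [0.4664, -0.2833, 0.1551]
tcp_rot: [3.139, 0.002, 1.614]
ft_force: [0.0, -0.7, -0.6]
gripper_width: 0.0512
```

Now I move the arm clear of the view and check.

```bash
python3 -m inch '[[0.2,[-0.06,-0.06,-0.05],0],[0.2,[-0.1,-0.12,-0.05],0],[0.2,[-0.15,-0.15,-0.05],0.3],[0.2,[-0.2,-0.15,-0.05],0.4],[0.2,[-0.2,-0.15,-0.05],0.4],[0.2,[-0.2,-0.15,-0.05],0.4],[0.2,[-0.2,-0.15,-0.05],0.4]]'
python3 - <<'E'
from h import *
t,K,V=avg("top",4);a=np.load("a.npz")["t"];s,_,_=avg("scene",4);np.savez("d.npz",t=t)
cv2.imwrite("pics/f.png",np.vstack([cv2.resize(np.hstack([a[100:260,120:520],t[100:260,120:520]]),(800,160*1)).astype(np.uint8),crop(t,130,120,530,265,2),crop(s,180,80,420,290,1)[:140].copy().repeat(1,0) if 0 else np.zeros((10,800,3),np.uint8)]))
for n,(x0,y0,x1,y1) in dict(level=(220,125,262,225),mallet=(130,150,180,268),hexkey=(368,100,398,148)).items():
    print(n,cv2.phaseCorrelate(a[y0:y1,x0:x1].mean(2),t[y0:y1,x0:x1].mean(2)))
E
```

```text
clock: 24.3
tcp_pos: [0.3252, -0.4878, 0.2027]
tcp_rot: [-3.14, -0.002, 1.216]
ft_force: [-0.7, 0.2, -0.3]
gripper_width: 0.0514
level ((0.45492761290330463, 0.0022599746546632105), 0.9203694277869331)
mallet ((-0.06496617420589601, -0.05199054264121372), 1.0004312448501587)
hexkey ((-0.12405586802403867, 0.06915859876878372), 0.8704953928788502)
```

View pics/f.png

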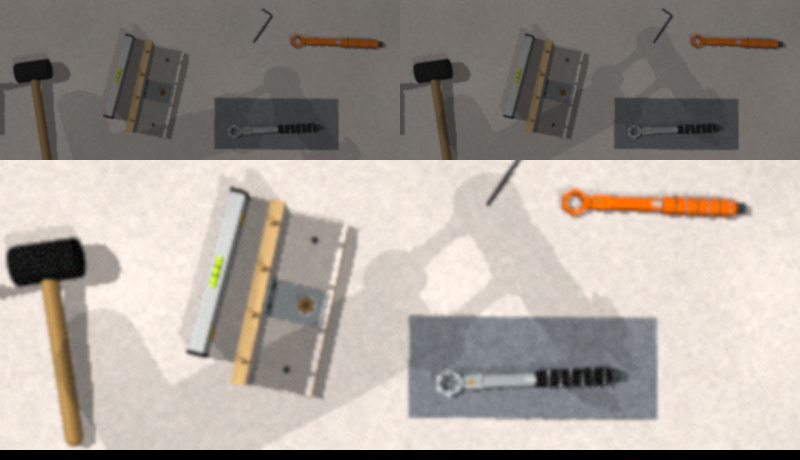

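The wrench lies flat on the mat, with its ring at lower-panel (449,382) and its end at (625,377). Nothing else appears to have moved. I'll run one bolt-phase check and then hand in.

```bash
python3 - <<'E'
import numpy as np
a=dict(np.load("a.npz"));a["t"]=np.load("d.npz")["t"];np.savez("a.npz",**a)
E
python3 fit.py | head -2; python3 -c "
from bench import bot
print(bot.sense()['clock']);print(bot.job_done())"
```

```text
top 0.5 [0.5647 0.0391] 46.0 5.6 [ 9. 11. 13. 13. 13. 12. 10.  8.  7.  6.  6.  7.]
top 0.8 [0.5646 0.0391] 46.6 5.5 [ 7.  9.  9. 10. 10.  9.  8.  7.  6.  6.  6.  6.]
24.7
the job is handed in; nothing more can be done
None
```

The bolt is tightened to the click and the steel wrench is back flat on the grey mat. I handed the job in at about 25 s, well under the 72 s limit.

- **Fit:** I lowered the ring over the bolt until it was fully down. Vision and the arm's own reading agreed on the height to within about 1 mm, and only 1–3 N rested on the bolt.
- **Turning:** The bolt turned clockwise at about 0.1–0.3 N m, then went tight. A last look shows the bolt about 29° (0.5 rad) clockwise of where it started, within the stated range.
- **Click:** The torque peaked at about 1.6 N m, then fell to about 1.0 N m as the joint bent. I stopped at a bend of about 0.16 rad, past the 0.08 rad click and well short of the 0.35 rad stop. I then eased it straight, and the wrench lifted off without sticking.
- **Other objects:** The mallet and hex key show no measurable movement. The level gave a 0.45-pixel shift (about 1 mm) in the image comparison. I put that down to changed shadows, since the arm never went near it, but did not check further.

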